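# Snap the retaining ring onto the controller stand's post

### The arm

A 7-joint arm with a two-finger parallel gripper is mounted at the origin on the work surface. World frame = base frame: x ahead of the robot, y to its left, z up, the work surface at z = 0. Lengths are in mm, angles in degrees, forces in N, time in s.
With the tool pointing down it reaches from about 350 to 900 mm from the base axis. Payload 7.2 kg.
Tool frame: the origin (TCP) lies on the centre line of the jaws, within the pads' length; the fingertips stand 8 mm ahead of it and the grasp point (between the pads) lies 11 mm behind it; x points along the fingers, z is the direction in which the jaws open and shut, and the axes are right-handed (so a half turn about x gives the same grasp; the last joint's range is limited). The gripper opens to 85 mm and grips with 20 to 120 N. Pads are 22 mm wide; open, the fingers measure 114 mm over their backs; the gripper's body (76 mm by 85 mm) begins 54 mm behind the grasp point. The pads swing forward as they close: fully open they stand 13 mm farther back than shut.
Start: joints at [-79.996, 23.554, -0.728, 91.456, 0.321, 64.991, -4.71], TCP at [150.273, 606.668, 239.297] pointing down, gripper open.
Joint ranges: [-169.25, 169.25], [-16.82, 113.86], [-84.01, 82.57], [7.8, 145.47], [-59.2, 239.2], [7.22, 106.19], [-163.78, 163.78]. Speed limits (degrees/s): [136.94, 136.94, 172.46, 172.46, 180, 180, 180].

### API

Orientations are given as a 3x3 rotation matrix whose columns are the frame's x, y, z axes.
In Python, from rig import goto, move_straight, move_j, set_gripper, dwell, solve_ik, snapshot, Unreachable, close_job, read_time, read_joint_pos, read_qd, read_tau, read_tcp_pos, read_tcp_rot, read_ft_force, read_ft_torque, read_grip_width gives the robot as it stands. Calls block until the motion is done:
- goto(position, orientation): joint-space move of the TCP to a pose.
- move_straight(position, velocity=150, orientation=None, threshold=None): straight line of the TCP; orientation=None keeps the orientation; velocity is the mean speed in mm/s. With threshold (N) it stops when the force on the tool has changed by that much, and returns True; else False.
- move_j(angles): joint-space move.
- set_gripper(opening): opening from 0.0 (shut) to 1.0 (fully open); the grip force is fixed at half the most; returns when the fingers have stopped.
- dwell(seconds).
- solve_ik(position, orientation): joint angles nearest the present ones, or None.
- snapshot(name): name is "side" or "top" or "wrist"; returns a dict with "frame" (420x560x3 uint8, red, green, blue), "camera_matrix" (3x3 intrinsics, pixels), "cam_to_world" (4x4, takes a point from camera to world coordinates); the wrist camera has in their place "mount" (4x4, takes a point from camera to tool coordinates, whose origin is the TCP and whose axes are the tool frame's). Camera axes: x right, y down, z forward; pixel columns grow to the right and rows downward; lengths in mm; the calibration is good to about 2 mm. A picture is of the moment at which its call begins: read the wrist's pose just before it. There is no depth.
A pose or a line that the arm cannot do raises Unreachable and nothing moves.
- close_job(): hands the job in, once; it reports no verdict.
Readings, each from a call of its own:
- read_time(): time.
- read_joint_pos(): joint angles.
- read_qd(): joint speeds.
- read_tau(): joint torques, N m.
- read_tcp_pos(): TCP position.
- read_tcp_rot(): TCP orientation.
- read_ft_force(): force on the tool from outside, world axes, zero at the start.
- read_ft_torque(): the same for the moment, N m.
- read_grip_width(): opening from 0.0 (shut) to 1.0 (fully open).
Only numpy, scipy, OpenCV 4.12 (cv2) and the standard library are available. Lean on these libraries where they do the work, as an engineer would, in place of code of your own. Each camera call takes 0.05 s, during which the arm holds its last target. There are 200 camera calls.

### The job

The arm of the game-controller stand is only held up by its spring: lock it with the loose steel snap ring. Squeeze the ring's two eyes together to spread it, bring it down over the post, push the arm down with it to its stop, gently (about 8 N is plenty, never over 20 N), and let the ring contract into the groove this uncovers, so that it stays there lying level once you let go. Leave the speaker puck, the mug and the bottle opener where they are.

Things in the scene. Friction and masses are not known exactly. Their poses are not given: they have to be found in the camera images.
- ring: Bare steel snap ring lying flat, 70 g. Origin: ring centre, on its underside; z up, x towards the two eyes. Two curved jaws at +y and -y (each 45 degrees either side of the y axis): z 0 to 5 mm, radius 10.3 mm inside, 16.3 mm outside at rest. A 10 x 30 x 9 mm block lies behind at x -29 to -19 mm. Jaws and eyes slide along y on the block. Fully spread it clears the 28 mm post by 3 mm.
- ring_eyes (a point): Point midway between the eyes, 34 mm ahead (x) of the ring centre, 16 mm above its underside. The eyes are two upright tabs 4 mm thick, 20 mm long in x, z 0 to 32 mm (rounded above 22), outer faces at y -22 and +22 mm at rest: grip them across y. Their arms cross, so pressing the eyes together spreads the jaws. Squeeze with about 40 N to hold it firmly.
- ring_l (a joint): How far the ring's +y jaw stands open, m: 0 at rest, 0.009 at its firm stop, moving outwards as far as its eye moves inwards (both eyes are then 26 mm over the outer faces). The spring resists with 6 N at rest, 8.7 N at the stop, and closes the ring when let go. Reads about 0 in the groove, about 0.004 or more on the plain post.
- ring_r (a joint): The same for the ring's -y jaw.
- stand: Game-controller stand fixed to the unit. Origin: centre of its round dark base (104 mm across, 14 mm high), underside; z up along the post. The aluminium post, 28 mm thick, telescopes: how far it was left pulled out is not measured; its top (bevelled 3 mm) is 91 to 119 mm up. Below the top: 27 mm plain head, a groove 8 mm wide, 4 mm deep all round, then plain post.
- stand_axis (a point): Point on the post's axis 14 mm above the unit. The black arm is a collar 48 mm across round the post, its tongue reaching 92 mm to the stand's -x, no higher than the collar's flat top. A spring holds that top 27 mm below the post top, hiding the groove. Pushing it down takes 1 N, rising to 3 N at a firm stop 7.7 mm lower, where a ring lying on it (within 2.5 mm) is level with the groove.
- puck: Aluminium speaker puck, 80 mm across, 38 mm high, standing clear of the work; origin at its underside's centre.
- mug: White ceramic mug, 82 mm across, 92 mm high, handle at its +y; origin at its underside's centre.
- opener: Flat stainless bottle opener, 132 x 38 x 5 mm, along its x, lying on the unit; origin near its middle, on its underside.
Things that resemble listed ones, but are neither listed nor needed, are in the scene too. Of the things shaped like the ring, the steel one is meant.

How it is judged:
By the outcome, as a careful person would: the job done as asked, in the order asked, and still so for the second after the job is handed in, with the robot touching nothing.
It also fails if it takes over 54 s, if anything falls off the work surface, if the arm or the gripper's body presses on something with over 40 N, if the wrist force passes 120 N, or if a joint passes its speed limit or range.

## Working session

There is one attempt and no reset: what is moved stays moved. The work goes in short steps, each a Python script; the robot and the scene stay as the last script left them, time stands still between calls to the robot, and variables do not carry over. Pictures are saved under pics/ and viewed, about 8 in all and at most 12, crops included, and the job is handed in when it is done.

```bash
mkdir -p pics; ls; cat > h.py <<'E'
import numpy as np, cv2
from rig import *
def snap(n,f):
    p,R=np.array(read_tcp_pos()),np.array(read_tcp_rot())
    s=snapshot(n); im=s["frame"]; cv2.imwrite(f"pics/{f}.png",im[:,:,::-1])
    K=np.array(s["camera_matrix"])
    if "cam_to_world" in s: T=np.array(s["cam_to_world"])
    else:
        W=np.eye(4);W[:3,:3]=R;W[:3,3]=p;T=W@np.array(s["mount"])
    np.savez(f"pics/{f}.npz",K=K,T=T,im=im); return im,K,T
def ray(K,T,uv):
    d=T[:3,:3]@np.linalg.solve(K,[uv[0],uv[1],1.]); return T[:3,3],d
def onz(K,T,uv,z):
    o,d=ray(K,T,uv); return o+d*(z-o[2])/d[2]
def proj(K,T,P):
    q=T[:3,:3].T@(np.array(P,float)-T[:3,3]); q=K@q; return q[:2]/q[2]
def load(f):
    d=np.load(f"pics/{f}.npz"); return d["im"],d["K"],d["T"]
def down(yaw): # tool x down, tool z (jaw) at yaw degrees in world xy
    a=np.radians(yaw); z=np.array([np.cos(a),np.sin(a),0]); x=np.array([0,0,-1.]); return np.column_stack([x,np.cross(z,x),z])
E
python3 - <<'E'
from h import *
for n in("top","side"):
    im,K,T=snap(n,n+"1"); print(n,K.tolist(),T.round(2).tolist())
print(read_time(),np.round(read_tcp_rot(),2).tolist())
a=load("top1")[0];b=load("side1")[0]
cv2.imwrite("pics/t1.png",cv2.resize(a,(800,600),interpolation=2)[:,:,::-1])
cv2.imwrite("pics/s1.png",cv2.resize(b,(800,600),interpolation=2)[:,:,::-1])
E
```

```text
pics
top [[490.5737175352569, 0.0, 284.7728102077912], [0.0, 490.5737175352569, 208.9945357510231], [0.0, 0.0, 1.0]] [[0.17, -0.96, 0.22, 390.11], [-0.99, -0.16, 0.04, -9.65], [-0.0, -0.22, -0.98, 932.82], [0.0, 0.0, 0.0, 1.0]]
side [[424.6302729031687, 0.0, 282.62734131577804], [0.0, 424.6302729031687, 217.91715332585713], [0.0, 0.0, 1.0]] [[-0.97, -0.17, 0.19, 478.87], [-0.25, 0.68, -0.68, 484.82], [-0.01, -0.71, -0.71, 526.87], [0.0, 0.0, 0.0, 1.0]]
0.1 [[-0.0, -0.97, 0.24], [-0.0, 0.24, 0.97], [-1.0, -0.0, -0.0]]
```

View pics/t1.png

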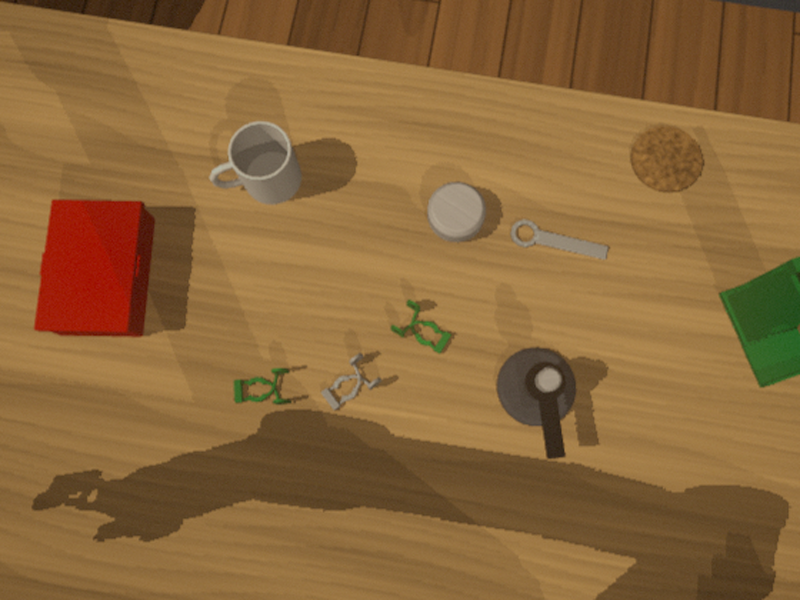

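View pics/s1.png

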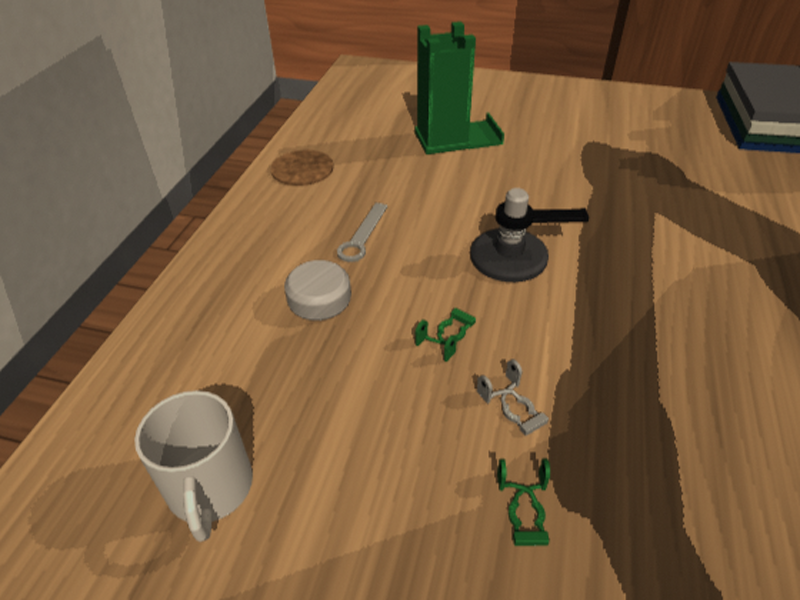

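Top view (800×600 px): the steel ring is at (348,384), with its eyes at (357,362) and (373,383) and its block at (334,398). The look-alikes are the green plastic rings at (425,325) and (262,388). The stand base is at (536,386) and the post top at (548,380). I choose the grey steel ring.

```bash
python3 - <<'E'
from h import *
im,K,T=load("top1"); s=.7
g=lambda u,v,z:onz(K,T,(u*s,v*s),z).round(1)
print("eyes",g(357,362,25),g(373,383,25),"block",g(334,398,9),"base",g(536,386,14),"tongue end",g(555,457,70))
# post: triangulate top
i2,K2,T2=load("side1")
o1,d1=ray(K,T,(548*s,380*s)); o2,d2=ray(K2,T2,(517*s,195*s))
A=np.column_stack([d1,-d2]); t=np.linalg.lstsq(A,o2-o1,rcond=None)[0]; print("posttop",o1+d1*t[0],o2+d2*t[1])
e=(g(357,362,25)+g(373,383,25))/2; b=g(334,398,9)
x=(e-b)[:2]; yaw=np.degrees(np.arctan2(x[1],x[0])); print("ring yaw",yaw,np.linalg.norm(x))
c=(e+b)[:2]/2
# hover with jaw axis = ring y ; pick sign by IK
for off in(90,-90):
    R=down(yaw+off); q=solve_ik([c[0],c[1],190],R); print(off,q)
    q and print(off,solve_ik([c[0],c[1],12],R))
E
```

```text
eyes [496.4  77.8  25. ] [473.1  52.4  25. ] block [446.7 100.4   9. ] base [ 506.1 -157.4   14. ] tongue end [ 418.6 -181.8   70. ]
posttop [ 504.69585011 -156.72327111   99.98147887] [ 508.64053119 -156.92442244  100.55971569]
ring yaw -42.852902091629275 51.90272150860687
90 [-41.8315873   12.43746671  30.2188804  116.84080207  -7.83948015
  52.62904284  39.72328827]Traceback (most recent call last):
  File "<stdin>", line 15, in <module>
ValueError: The truth value of an array with more than one element is ambiguous. Use a.any() or a.all()
```

```bash
python3 - <<'E'
from h import *
goto([468,78,200],down(47))
im,K,T=snap("wrist","w1"); print(T.round(2).tolist(),K[0].tolist(),read_time())
q=solve_ik([485,65,14],down(47)); print(q)
q=solve_ik([485,65,14],down(-133)); print(q)
E
```

```text
[[0.68, 0.7, 0.22, 409.18], [0.73, -0.65, -0.21, 133.57], [-0.0, 0.31, -0.95, 334.21], [0.0, 0.0, 0.0, 1.0]] [327.45340596946437, 0.0, 276.03532572312923] 2.3583
[-31.69008779  31.24922241  23.45531293 121.99294641 -23.5863845
  31.06714331  56.1664151 ]
[-53.05474335  42.53862535  54.54745613 123.20054317 -53.88591808
  42.97953934 -94.99626011]
```

View pics/w1.png

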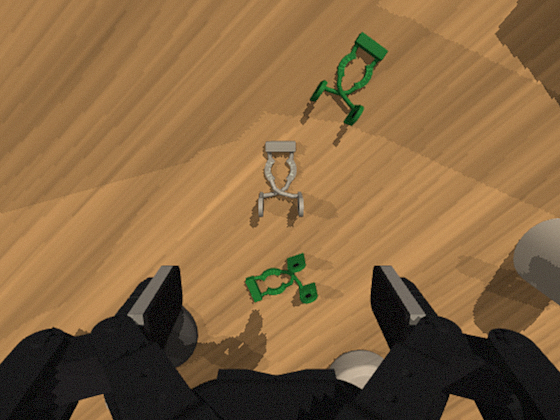

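The wrist view shows the steel ring upright in the frame: block at (280,148), eyes at (261,205) and (300,205). The green rings are at (355,70) and (280,280). The choice is confirmed, so I'll refine the pose from a mask.

```bash
python3 - <<'E'
from h import *
im,K,T=load("w1")
h=cv2.cvtColor(im,cv2.COLOR_RGB2HSV); m=((h[:,:,1]<70)&(h[:,:,2]>60)).astype(np.uint8)
m[:130]=0;m[225:]=0;m[:,:245]=0;m[:,315:]=0
for r in range(138,220,3):
    c=np.where(m[r])[0]
    if len(c): 
        runs=np.split(c,np.where(np.diff(c)>1)[0]+1); print(r,[(a[0],a[-1]) for a in runs])
c=im[130:225,235:325]; cv2.imwrite("pics/c1.png",cv2.resize(c,None,fx=6,fy=6,interpolation=0)[:,:,::-1])
E
```

```text
141 [(np.int64(271), np.int64(279)), (np.int64(281), np.int64(282)), (np.int64(284), np.int64(289)), (np.int64(291), np.int64(294))]
144 [(np.int64(265), np.int64(295))]
147 [(np.int64(266), np.int64(295))]
150 [(np.int64(266), np.int64(295))]
153 [(np.int64(268), np.int64(270)), (np.int64(290), np.int64(292))]
156 [(np.int64(268), np.int64(271)), (np.int64(289), np.int64(292))]
159 [(np.int64(268), np.int64(272)), (np.int64(288), np.int64(292))]
162 [(np.int64(267), np.int64(273)), (np.int64(287), np.int64(293))]
165 [(np.int64(266), np.int64(271)), (np.int64(290), np.int64(295))]
168 [(np.int64(265), np.int64(270)), (np.int64(291), np.int64(295))]
171 [(np.int64(265), np.int64(270)), (np.int64(290), np.int64(295))]
174 [(np.int64(265), np.int64(271)), (np.int64(289), np.int64(295))]
177 [(np.int64(267), np.int64(273)), (np.int64(287), np.int64(293))]
180 [(np.int64(269), np.int64(273)), (np.int64(287), np.int64(291))]
183 [(np.int64(270), np.int64(274)), (np.int64(286), np.int64(289))]
186 [(np.int64(272), np.int64(275)), (np.int64(285), np.int64(288))]
189 [(np.int64(273), np.int64(278)), (np.int64(281), np.int64(286))]
192 [(np.int64(261), np.int64(261)), (np.int64(270), np.int64(284)), (np.int64(299), np.int64(300))]
195 [(np.int64(259), np.int64(274)), (np.int64(283), np.int64(301))]
198 [(np.int64(259), np.int64(263)), (np.int64(298), np.int64(302))]
201 [(np.int64(258), np.int64(262)), (np.int64(298), np.int64(302))]
204 [(np.int64(258), np.int64(262)), (np.int64(299), np.int64(302))]
207 [(np.int64(258), np.int64(262)), (np.int64(299), np.int64(303))]
210 [(np.int64(259), np.int64(262)), (np.int64(298), np.int64(302))]
213 [(np.int64(259), np.int64(262)), (np.int64(299), np.int64(302))]
216 [(np.int64(259), np.int64(261))]
```

View pics/c1.png

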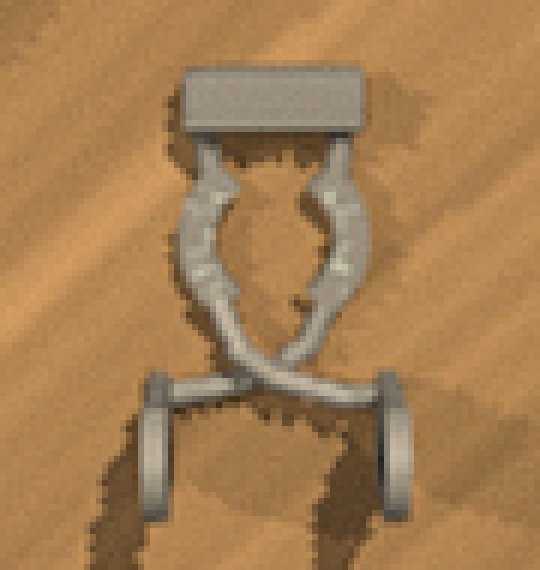

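The crop shows bare steel with the block, jaws and crossed arms lying flat. Its centre is near (280.3,170). Next I grasp it.

```bash
python3 - <<'E'
from h import *
im,K,T=load("w1")
c=onz(K,T,(280.3,169.8),5); b=onz(K,T,(280.5,147),9)
e1=onz(K,T,(260.3,204),32);e2=onz(K,T,(300.8,204),32); w1=np.linalg.norm(e1-e2)
x=((e1+e2)/2-b)[:2]; x2=(c-b)[:2]; e=e1-e2
print(c,b,w1,np.linalg.norm(x2))
yaws=[np.degrees(np.arctan2(x[1],x[0])),np.degrees(np.arctan2(x2[1],x2[0])),np.degrees(np.arctan2(e[1],e[0]))]
print(yaws)
yaw=yaws[0]; a=np.radians(yaw); u=np.array([np.cos(a),np.sin(a)])
P=c[:2]+34*u; print("eyes",P,(e1+e2)/2)
R=down(yaw+90)
goto([*P,80],R)
f0=np.array(read_ft_force())
print(move_straight([*P,15],80,threshold=8),read_tcp_pos(),np.array(read_ft_force())-f0,read_time())
im,K,T=snap("side","s2")
q=proj(K,T,[*P,20]).astype(int); c=im[max(q[1]-90,0):q[1]+60,max(q[0]-100,0):q[0]+100]
im2,_,_=snap("wrist","w2")
cv2.imwrite("pics/c2.png",np.hstack([cv2.resize(c,(400,300),interpolation=2),cv2.resize(im2,(400,300),interpolation=3)])[:,:,::-1])
np.save("yaw.npy",[yaw,*P])
E
```

```text
[462.21272105  89.78890057   5.        ] [444.90500269 105.97391127   9.        ] 39.242644079550814 23.696237810271576
[np.float64(-42.96131849235112), np.float64(-43.08011067921636), np.float64(-132.92924450140043)]
eyes [487.09439588  66.61774915] [482.75746371  70.7236674   32.        ]
False [487.395546    66.55809652  15.30444689] [-0.58099348  0.76999209 -0.0587124 ] 3.875
```

View pics/c2.png

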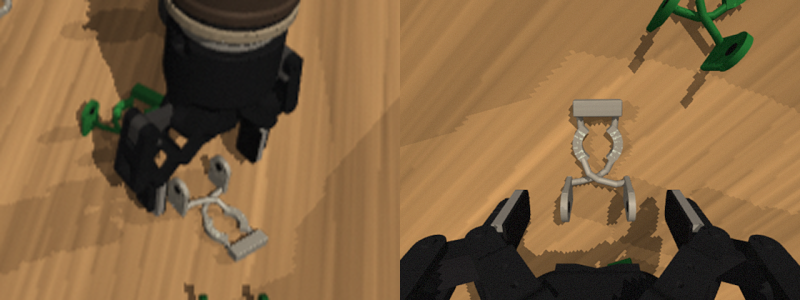

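The fingers straddle both eyes with no contact force. I'll close, lift, and look again.

```bash
python3 - <<'E'
from h import *
print("w0",read_grip_width()); set_gripper(0.0); dwell(.3); print("w",read_grip_width(),read_ft_force())
p=np.array(read_tcp_pos()); print(p)
move_straight([p[0],p[1],190],150); dwell(.2)
im,K,T=snap("wrist","w3"); print(read_grip_width(),read_ft_force(),read_time(),read_tcp_pos())
h=cv2.cvtColor(im,cv2.COLOR_RGB2HSV)
i2,K2,T2=snap("side","s3"); q=proj(K2,T2,read_tcp_pos()).astype(int); print(q)
c=i2[max(q[1]-60,0):q[1]+90,max(q[0]-100,0):q[0]+100]
cv2.imwrite("pics/c3.png",np.hstack([cv2.resize(c,(300,225),interpolation=2),cv2.resize(im[100:325,130:430],(500,375),interpolation=2)[:225*1]] if 0 else [cv2.resize(c,(400,400),interpolation=2),cv2.resize(im[150:330,190:370],(400,400),interpolation=2)])[:,:,::-1])
E
```

```text
w0 0.9991805051188103
w 0.2531969388337988 [ 2.90080384 -0.38873925 20.29769124]
[490.89828646  66.89676137  17.35271807]
0.2480623394357498 [ 0.36199005 -0.06197725 -0.59439505] 6.45 [490.66380558  66.75584964 189.50100886]
[362 177]
```

View pics/c3.png

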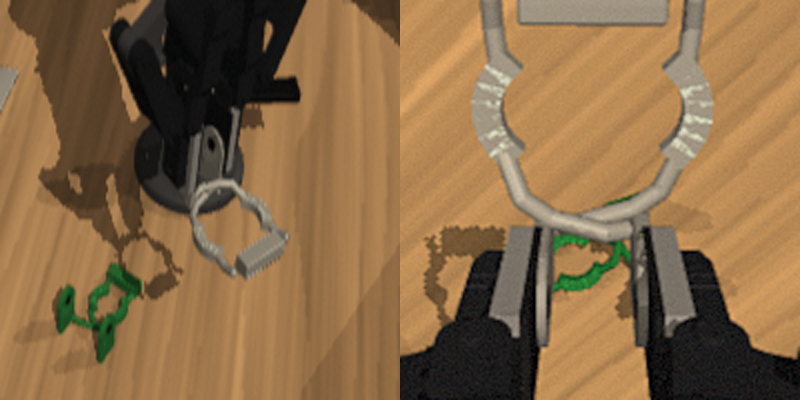

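The ring is gripped by both eyes, fully spread, and the lateral force is gone. The jaws run from column 223 to 331 at row 199.5 in the wrist image, and the block's edge is at row 160. I'll compute the ring's pose in the tool frame and move it over the post.

```bash
python3 - <<'E'
from h import *
im,K,T=load("w3"); p=np.array(read_tcp_pos()); R=np.array(read_tcp_rot())
yaw=np.load("yaw.npy")[0]
def width_z(u1,u2,v,w):
    o=T[:3,3]; a=onz(K,T,(u1,v),0);b=onz(K,T,(u2,v),0); k=w/np.linalg.norm(a-b)
    return o[2]*(1-k)
zj=width_z(222.9,330.9,199.5,50.6); zb=width_z(244,310.2,160,30)
print("jaw top rel TCP",zj-p[2],"block top rel",zb-p[2])
for z in(-17.4,zj-p[2]-5,-14):
    c=onz(K,T,(276.9,199.5),p[2]+z+5); b=onz(K,T,(277.1,160),p[2]+z+9); print(z,"centre tool",R.T@(c-p),"block edge",R.T@(b-p))
P=np.array([506.5,-157])+34*np.array([np.cos(np.radians(yaw)),np.sin(np.radians(yaw))])
print(solve_ik([*P,70],R))
Rn=down(yaw+90)
goto([*P,165],Rn); dwell(.2)
im,K,T=snap("wrist","w4"); print(read_tcp_pos(),read_ft_force(),read_time())
i2,_,_=snap("side","s4")
cv2.imwrite("pics/c4.png",np.hstack([cv2.resize(i2[80:240,280:480],(400,320),interpolation=2),cv2.resize(im[120:300,165:390],(400,320),interpolation=2)])[:,:,::-1])
E
```

```text
jaw top rel TCP -12.749951906578104 block top rel -13.439637467613267
-17.4 centre tool [12.40741408 35.64883266 -0.10417642] block edge [ 8.41130672e+00  5.49371834e+01 -1.57195021e-02]
-17.749951906578104 centre tool [12.75734389 35.54221452 -0.10379273] block edge [ 8.76124547e+00  5.48749602e+01 -1.51077157e-02]
-14 centre tool [ 9.0076288  36.68469407 -0.10790414] block edge [ 5.01143455e+00  5.55417197e+01 -2.16633862e-02]
[-10.22529614  32.315702    32.38021656 111.02092986 -24.4802387
  43.58407563  83.2566201 ]
[ 531.81027101 -178.6253861   165.14108833] [ 0.09158647 -0.08493335  0.07683578] 7.7417
```

View pics/c4.png

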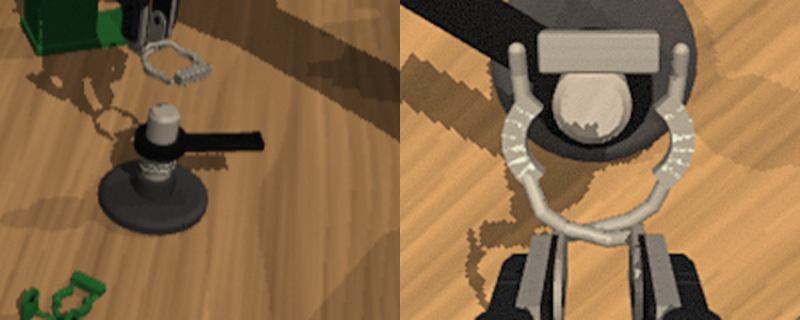

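Side panel: the ring hangs level above the stand. Wrist panel: the post top is partly hidden under the block, centred near full-frame column 272. Two laterally shifted wrist views will show the post unobstructed and give its height by stereo.

```bash
python3 - <<'E'
from h import *
R=np.array(read_tcp_rot()); p=np.array(read_tcp_pos()); out=[]
for k,s in enumerate((55,-55)):
    move_straight(p+R[:,2]*s,120); dwell(.15); im,K,T=snap("wrist",f"w5{k}")
    q=proj(K,T,[506.5,-157,98]).astype(int); print(q)
    out.append(cv2.resize(im[q[1]-50:q[1]+50,q[0]-50:q[0]+50],(400,400),interpolation=0))
print(read_time(),read_ft_force())
cv2.imwrite("pics/c5.png",np.hstack(out)[:,:,::-1])
E
```

```text
[189 177]
[361 177]
9.875 [-0.26678663 -0.58448503 -0.68037656]
```

View pics/c5.png

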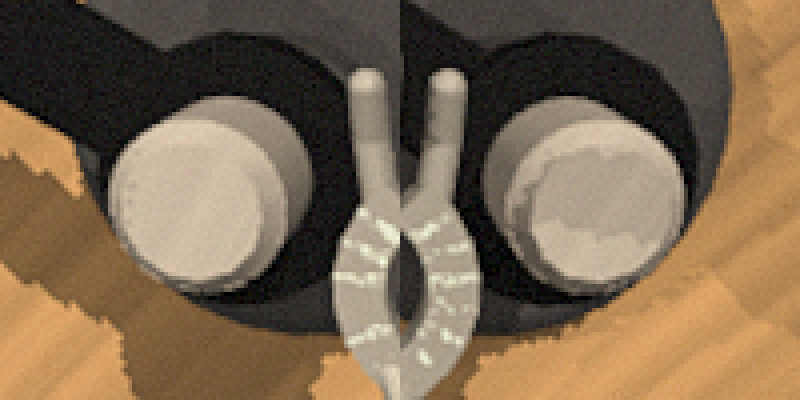

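Both views show the full 28 mm bevel rim. Its centre is near crop (197,207) in the left view and (196,208) in the right. I triangulate from those.

```bash
python3 - <<'E'
from h import *
A=[];b=[]
px=[(188.25+.4,178.75+.4),(360.4,179.4)]
Ts=[]
for k in(0,1):
    im,K,T=load(f"w5{k}"); Ts.append((K,T)); o,d=ray(K,T,px[k]); d/=np.linalg.norm(d); M=np.eye(3)-np.outer(d,d); A.append(M); b.append(M@o)
X=np.linalg.lstsq(np.vstack(A),np.hstack(b),rcond=None)[0]
print("rim centre",X,[proj(K,T,X)-px[i] for i,(K,T) in enumerate(Ts)])
K,T=Ts[0]; 
for z in (92,96,100): print(z,[onz(*Ts[i],px[i],z).round(1) for i in(0,1)])
dd=[ (T[:3,:3].T@(X-T[:3,3]))[2] for K,T in Ts]; print("depth",dd,"radius px pred",[327.45*14/d for d in dd])
E
```

```text
rim centre [ 507.05749827 -158.10909477   98.39231399] [array([0.0012713 , 0.06028446]), array([ 0.00137027, -0.06039027])]
92 [array([ 506.9, -160.4,   92. ]), array([ 509.4, -157.9,   92. ])]
96 [array([ 507., -159.,   96.]), array([ 507.9, -158.1,   96. ])]
100 [array([ 507.1, -157.5,  100. ]), array([ 506.5, -158.2,  100. ])]
depth [np.float64(206.1621308860553), np.float64(205.78798083363856)] radius px pred [np.float64(22.236382502922993), np.float64(22.276811218173147)]
```

```bash
python3 - <<'E'
from h import *
X=np.array([507.06,-158.11]); R0=np.array(read_tcp_rot()); yaw=np.load("yaw.npy")[0]; R=down(yaw+90)
P=X-(R@np.array([0,35.7,-.1]))[:2]; np.save("P.npy",P)
def chk(s): print(s,np.round(read_tcp_pos(),1),np.round(read_ft_force(),2),round(read_grip_width(),3),round(read_time(),2))
move_straight([*P,150],120,orientation=R); dwell(.2); chk("hover")
print(move_straight([*P,126],60,threshold=4)); dwell(.2); chk("above")
r=move_straight([*P,96],30,threshold=4); dwell(.1); chk(f"round post {r}")
im,_,_=snap("wrist","w6");i2,_,_=snap("side","s6")
cv2.imwrite("pics/c6.png",np.hstack([cv2.resize(i2[100:240,300:475],(400,320),interpolation=2),cv2.resize(im[120:300,165:390],(400,320),interpolation=2)])[:,:,::-1])
E
```

```text
hover [ 532.9 -183.1  150.3] [-0.11 -0.69 -0.34] 0.249 10.69
False
above [ 533.5 -182.5  126.3] [ 0.33 -0.57 -0.33] 0.255 11.44
round post False [ 533.4 -182.4   96.2] [ 0.48  0.26 -0.43] 0.248 12.69
```

View pics/c6.png

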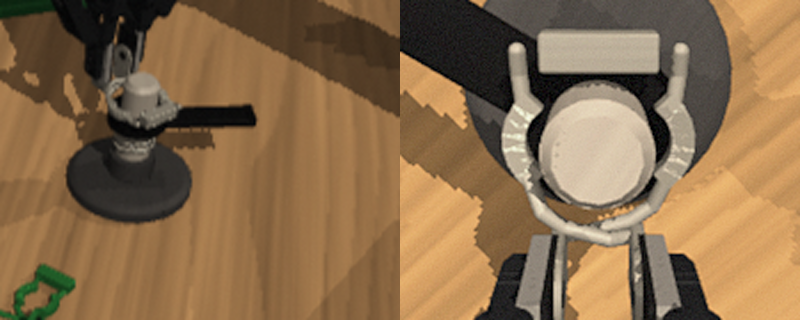

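The ring surrounds the post, centred and without contact. Next is the push down to the stop, logging force.

```bash
python3 - <<'E'
from h import *
P=np.load("P.npy"); f0=np.array(read_ft_force())
for z in np.arange(94,76,-1.0):
    r=move_straight([*P,z],12); dwell(.08)
    f=np.array(read_ft_force())-f0; print(z,round(read_tcp_pos()[2],2),f.round(2),round(read_time(),2))
    if f[2]>6.5: break
print(np.round(read_ft_torque(),2),read_grip_width())
E
```

```text
94.0 93.97 [ 0.62 -0.01  1.12] 13.19
93.0 93.03 [ 1.09 -0.12  1.12] 13.53
92.0 92.02 [ 0.14 -0.01  1.26] 13.86
91.0 91.0 [-0.13 -0.09  2.2 ] 14.19
90.0 90.0 [-0.25 -0.11  1.68] 14.53
89.0 89.01 [-1.12  0.08  1.39] 14.86
88.0 88.02 [0.22 0.38 2.02] 15.19
87.0 87.01 [ 0.41 -0.09  2.36] 15.53
86.0 86.01 [ 0.44 -0.56  2.4 ] 15.86
85.0 85.14 [0.4  0.16 5.63] 16.19
84.0 84.71 [-1.4   0.44 11.4 ] 16.52
[ 0.18  0.54 -0.02] 0.24887750396026592
```

Stop reached: 11 N up at TCP z about 84.7. I'll ease to about 8 N, then open in small steps and keep a light downward press.

```bash
python3 - <<'E'
from h import *
P=np.load("P.npy"); b=-.43; z=84.5
move_straight([*P,z],12); dwell(.1); F=lambda: read_ft_force()[2]-b
print("F",F(),read_tcp_pos()[2])
for w in np.arange(.27,.5,.02):
    set_gripper(float(w)); f=F(); n=0
    f1=f
    while (f<5 or f>10) and n<4 and z>80:
        z+= -.4 if f<5 else .3; move_straight([*P,z],15); f=F(); n+=1
    print(round(w,2),round(read_grip_width(),3),"F",round(f1,1),"->",round(f,1),"z",round(z,1),round(read_tcp_pos()[2],2),round(read_time(),2))
im,_,_=snap("wrist","w7");i2,_,_=snap("side","s7")
cv2.imwrite("pics/c7.png",np.hstack([cv2.resize(i2[100:240,300:475],(400,320),interpolation=2),cv2.resize(im[120:300,165:390],(400,320),interpolation=2)])[:,:,::-1])
E
```

```text
F 7.072407289050149 84.93899066765746
0.27 0.272 F 5.6 -> 5.6 z 84.5 84.61 17.09
0.29 0.293 F 4.0 -> 6.1 z 84.1 84.16 17.56
0.31 0.307 F 4.4 -> 5.1 z 82.9 83.12 18.52
0.33 0.329 F 5.1 -> 5.1 z 82.9 83.0 18.74
0.35 0.351 F 5.0 -> 5.1 z 82.5 82.58 19.21
0.37 0.37 F 4.1 -> 5.6 z 81.3 81.45 20.18
0.39 0.385 F 5.0 -> 5.0 z 81.3 81.28 20.39
0.41 0.411 F 3.6 -> 5.3 z 80.5 80.52 21.11
0.43 0.427 F 4.0 -> 4.5 z 79.7 79.74 21.82
0.45 0.451 F 3.4 -> 3.4 z 79.7 79.6 22.04
0.47 0.469 F 1.6 -> 1.6 z 79.7 79.49 22.26
0.49 0.49 F 1.7 -> 1.7 z 79.7 79.49 22.48
```

View pics/c7.png

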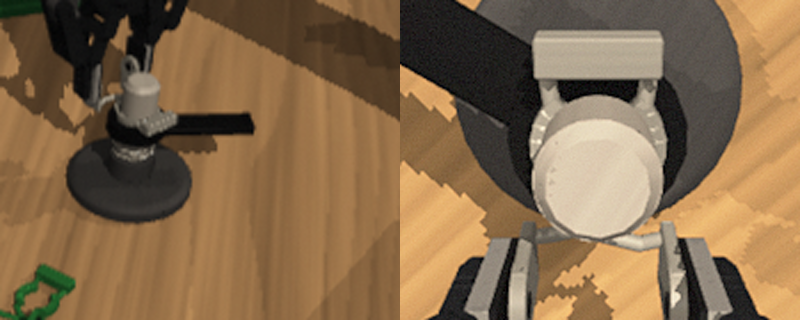

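The ring has contracted and the pads are leaving the eyes. I open fully, rise, and inspect the seating.

```bash
python3 - <<'E'
from h import *
P=np.load("P.npy")
set_gripper(1.0); print(read_ft_force())
move_straight([*P,165],100)
R=np.array(read_tcp_rot()); dwell(.3)
im,K,T=snap("wrist","w8"); i2,K2,T2=snap("side","s8"); print(read_time(),read_ft_force())
u=-R[:,1]; v=R[:,2]; c=np.array([507.06,-158.11,66.7])
for n,(k,t) in dict(w=(K,T),s=(K2,T2)).items():
    for s in (0,1): # eye outer top for rest (44 wide) 
        pass
    print(n,"eyes z22 pred",[proj(k,t,c+34*u+s*22*v+[0,0,25]).round(1) for s in(1,-1)],"post top",proj(k,t,[507.06,-158.11,101.4]).round(1))
cv2.imwrite("pics/c8.png",np.hstack([cv2.resize(i2[110:200,315:415],(400,360),interpolation=2),cv2.resize(im[110:245,190:340],(400,360),interpolation=2)])[:,:,::-1])
E
```

```text
[ 0.39656344  0.16258251 -0.40358673]
24.475 [ 0.394743   -0.52895422 -0.98772955]
w eyes z22 pred [array([309.5, 221.4]), array([244.3, 221.5])] post top [276.9 175.4]
s eyes z22 pred [array([340.6, 135.2]), array([359.6, 127.8])] post top [362.9 135.8]
```

View pics/c8.png

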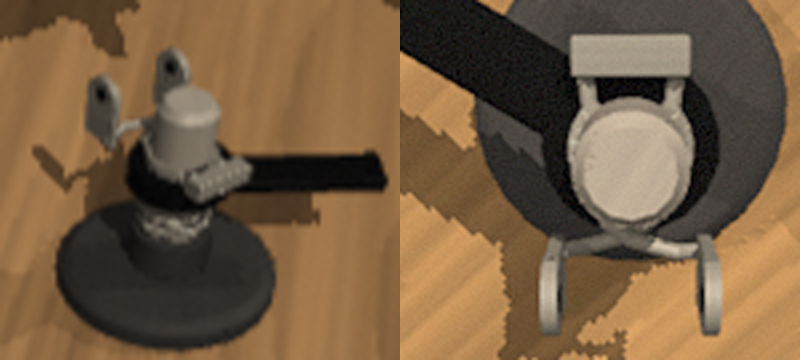

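Eyes stand 68 px apart, where a ring at rest should give about 67 (36 mm apart would give 55), so the ring is contracted. One numeric level and height check before handing in.

```bash
python3 - <<'E'
from h import *
p=np.array(read_tcp_pos()); R=down(np.load("yaw.npy")[0]+90); u=-R[:,1]; v=R[:,2]; c=np.array([507.06,-158.11,66.7])
W=load("w8")[1:];S=load("s8")[1:]
Q=lambda x,y,z,k:proj(*k,c+x*u+y*v+[0,0,z]).round(1)
w=lambda a,b:(190+(a-400)*.375,110+b*.375); s=lambda a,b:(315+a/4,110+b/4)
print("wrist blk edge -19",Q(-19,0,9,W),w(631,76),"-29",Q(-29,0,9,W),w(631,36))
for y,a in((-20,551),(20,710)): print("eye near top",Q(34,y,32,W),"far bottom-ish",Q(44,y,22,W),w(a,332),Q(24,y,22,W),w(a,237))
print("side eyes ctr/top",[(Q(34,y,16,S),Q(34,y,32,S)) for y in(-20,20)],s(102,75),s(172,50),"block ctr",Q(-24,0,9,S),s(218,175))
# moved anything else? arms clear, last look after a second
dwell(1.0)
t,_,_=snap("top","t9"); a=load("top1")[0]; d=(np.abs(t.astype(int)-a).max(2)>50).astype(np.uint8)
n,_,st,_=cv2.connectedComponentsWithStats(cv2.morphologyEx(d,2,np.ones((2,2)))); print([x.tolist() for x in st[1:] if x[4]>25])
i2=snap("side","s9")[0]; print("side drift",np.abs(i2.astype(int)-load("s8")[0])[110:200,315:415].mean(),read_time())
E
```

```text
wrist blk edge -19 [276.8 139.2] (276.625, 138.5) -29 [276.8 124. ] (276.625, 123.5)
eye near top [246.4 225.3] far bottom-ish [248.1 233.4] (246.625, 234.5) [247.3 206. ] (246.625, 198.875)
eye near top [307.4 225.2] far bottom-ish [305.7 233.4] (306.25, 234.5) [306.5 206. ] (306.25, 198.875)
side eyes ctr/top [(array([358.2, 132.3]), array([359.2, 124.8])), (array([341., 139.]), array([341.8, 131.5]))] (340.5, 128.75) (358.0, 122.5) block ctr [370.  154.7] (369.5, 153.75)
[[354, 120, 206, 244, 25568], [248, 248, 18, 11, 98], [262, 264, 17, 8, 71], [366, 264, 16, 20, 120], [385, 265, 9, 10, 46], [231, 273, 12, 15, 55], [24, 288, 328, 92, 14965], [516, 342, 10, 9, 38], [358, 352, 150, 68, 5399], [345, 363, 12, 4, 31], [342, 371, 17, 8, 60], [365, 385, 9, 6, 39], [278, 386, 133, 34, 2973]]
side drift 0.832962962962963 25.575
```

The block matches. The side view reads the eyes 1–2 px high, a possible slight tilt, so I'll take one low, edge-on wrist view to settle it.

```bash
python3 - <<'E'
from h import *
s=snapshot("wrist"); M=np.array(s["mount"]); Mi=np.linalg.inv(M)
yaw=np.load("yaw.npy")[0]; a0=np.radians(yaw); u=np.array([np.cos(a0),np.sin(a0),0]); y=np.array([-u[1],u[0],0])
c=np.array([507.06,-158.11,75])+5*u; best=None
for sd in(1,-1):
  for el in(20,25,30,35,40,45,50):
    for az in(0,-20,20,-35,35):
      for roll in(180,150,210,120,240,90,270):
        A=np.radians(az); h=sd*(np.cos(A)*y+np.sin(A)*u); e=np.radians(el); f=-(h*np.cos(e)+np.array([0,0,np.sin(e)]))
        r=np.cross(f,[0,0,1]); r/=np.linalg.norm(r); d=np.cross(f,r); t=np.radians(roll)
        C=np.eye(4); C[:3,:3]=np.column_stack([np.cos(t)*r+np.sin(t)*d,-np.sin(t)*r+np.cos(t)*d,f]); C[:3,3]=c-f*260
        W=C@Mi; p=W[:3,3]; 
        if p[2]<150 or np.linalg.norm(p-c)<110 : continue
        q=solve_ik(p,W[:3,:3])
        if q is None: continue
        sc=el+abs(az)*.5+.1*abs(roll-180)+.05*np.abs(np.array(q)-read_joint_pos()).max()
        if best is None or sc<best[0]: best=(sc,sd,el,az,roll,p,W[:3,:3],q)
print(best[:6],np.round(best[7]),np.round(read_joint_pos()))
np.savez("best.npz",p=best[5],R=best[6])
E
```

```text
(np.float64(30.142807365385085), 1, 25, 0, 180, array([ 567.40602846, -101.25863593,  152.22557354])) [-43.  62.  63.  84. -12.  86. -25.] [-14.  25.  37. 107. -18.  54.  78.]
```

```bash
python3 - <<'E'
from h import *
b=np.load("best.npz"); p=np.array(read_tcp_pos())
move_straight([p[0],p[1],250],150)
back=-b["R"][:,0]
goto(b["p"]+back*70,b["R"]); move_straight(b["p"],100); dwell(.2)
im,K,T=snap("wrist","w9"); print(read_time(),read_ft_force())
yaw=np.radians(np.load("yaw.npy")[0]); u=np.array([np.cos(yaw),np.sin(yaw),0]); v=np.array([-u[1],u[0],0]); c=np.array([507.06,-158.11,68.2])
im=im[::-1,::-1].copy()
Q=lambda x,y,z:(np.array([559,419])-proj(K,T,c+x*u+y*v+[0,0,z]))
o=Q(5,0,10).astype(int); x0,y0=max(o[0]-80,0),max(o[1]-65,0)
print("blk -29 z9/0",Q(-29,15,9)-[x0,y0],Q(-29,15,0)-[x0,y0],"-19",Q(-19,15,9)-[x0,y0],"eye near x24/44 z22, top",Q(24,22,22)-[x0,y0],Q(44,22,22)-[x0,y0],Q(34,22,32)-[x0,y0],"bottom",Q(24,22,0)-[x0,y0],Q(44,22,0)-[x0,y0],"posttop L/R",Q(-14,0,30.2)-[x0,y0],Q(14,0,30.2)-[x0,y0])
cv2.imwrite("pics/c9.png",cv2.resize(im[y0:y0+120,x0:x0+160],(800,600),interpolation=2)[:,:,::-1])
E
```

```text
29.0333 [ 0.46593486 -1.10085376  0.07200439]
blk -29 z9/0 [125.90370552  74.64718593] [125.24865822  85.23950987] -19 [112.56551184  74.65758181] eye near x24/44 z22, top [53.84026068 62.741982  ] [25.83255604 62.76535564] [39.03901416 49.75035773] bottom [54.95849233 89.75741503] [28.0234739  89.77653921] posttop L/R [105.43730294  41.07160107] [68.79025881 41.10583713]
```

View pics/c9.png

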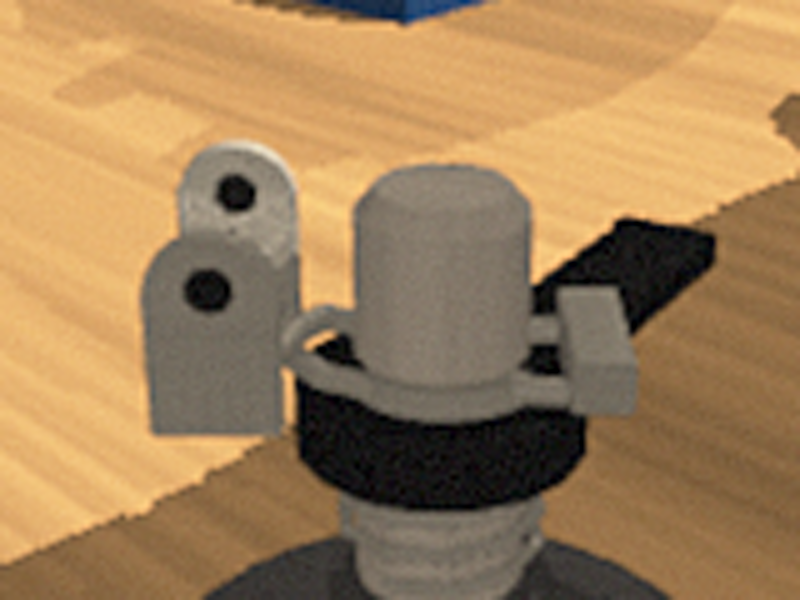

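Edge-on view: the ring lies flat on the collar. The near eye's bottom edge is horizontal at row 433, and the block's bottom edge is at row 413. Both sit the same distance above a level model (16 and 13 px in this 5× crop), so any tilt is under 1°. The robot is clear, so I hand in.

```bash
python3 -c "
from rig import *
print(read_qd(),read_time()); close_job()"
```

```text
[ 0.06754869  0.01468262 -0.12400425  0.20508629  0.08120062 -0.04010066
 -0.00322354] 29.0333
the job is handed in; nothing more can be done
```

The steel ring is in the stand's groove, lying level and holding the arm down at its stop. I handed the job in at about 29 s, with the gripper clear of everything.

- **Grasp:** I gripped the steel ring by its two eyes, fully spread. As the gripper closed over the table there was about 20 N of vertical force at the wrist, gone after lifting. This was before the stand was touched.
- **Push:** I lowered the ring over the post without contact and pushed the arm to its stop. The push peaked at about 11.4 N. I eased it to about 7 N, then opened the fingers in small steps.
- **Ring seated:** In the last wrist picture taken from above, the eyes are about 44 mm apart over their outer faces, which is the ring's resting width.
- **Ring level:** An edge-on close-up shows the ring flat on the collar, with eye and block heights within about 0.5 mm of each other. The side camera had read the eyes 1–2 px high, hinting at a slight tilt, but the close-up did not show one.
- **Holding:** Side views about a second apart showed no movement of the ring.
- **Other things:** I never worked near the puck, mug or bottle opener. Comparing top views before and after could not confirm they had not moved, because the arm and its shadow changed too much of the picture.

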